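# Rest the finish canister's bayonet lid at its vent position

### The arm

A 6-joint arm with a two-finger parallel gripper is mounted at the origin on the work surface; the furniture and walls round the work are solid. World frame = base frame: x ahead of the robot, y to its left, z up, the work surface at z = 0. Lengths are in m, angles in rad, forces in N, time in s.
With the tool pointing down it reaches from about 0.35 to 0.875 m from the base axis. Payload 4.2 kg.
Tool frame: the origin (TCP) lies at the very end of the fingers, on their centre line; the grasp point (between the pads) lies 19 mm behind it; z points along the fingers, y is the line along which they close (so a half turn about z gives the same grasp; the last joint's range is limited). The gripper opens to 85 mm and grips with 20 to 120 N. Pads are 22 mm wide; open, the fingers measure 114 mm over their backs; the gripper's body (76 mm by 85 mm) begins 54 mm behind the grasp point. The pads swing forward as they close: fully open they stand 13 mm farther back than shut.
Start: joints at [-1.077, 0.385, 0.008, 0, -1.194, -0.259], TCP at [0.145, -0.608, 0.231] pointing down, gripper open.
Joint ranges: [-3.14, 3.14], [-1.21, 2.06], [-1.07, 1.41], [-3.16, 2.05], [-2.99, -0.16], [-3.1, 3.1]. Speed limits (rad/s): [2.79, 2.79, 3.14, 3.14, 3.14, 3.14].

### API

Orientations are given as a unit quaternion [w, x, y, z].
In Python, from cell import env gives the robot as it stands.
- The arm moves only by the tool send_rows, never from a script. Its arguments are lists of equal length, an entry for each row: "linear": the shift along the world's x, y, z in units of 25 mm (1.0 is 25 mm), a list of three; "turn": the turn, a rotation vector about the world's x, y, z in rad, a list of three; "gripper": the opening, from 0 (shut) to 1 (fully open). A call has 1 to 10 rows; each row is the pose to reach, as a shift and turn from the pose commanded when the call began; what a row does not reach only later rows make up. A row lasts 1/12 s, in which the tool goes at most 41.7 mm and 7.16 degrees, less where a joint would pass 70% of its speed; a pose out of reach is approached as far as the arm can. A call with a gripper value outside its range is refused whole. The fingers move at their own pace and stop on an object; "newtons" is the grip in N (left out, the last holds). Time passes only in rows, so rows that repeat a pose let the fingers close. It gives the time, the measured TCP pose, the force, the opening and the grip force at its end, in the units of the state.
- env.read_state(): the state, without advancing time (a new reading comes with each control period).
- env.read_camera(name): name is "side" or "top"; returns the picture (480x640x3 uint8, red, green, blue); there is no depth.
- env.camera_model(name): a dict with "mtx" (3x3 intrinsics, pixels), "dist" ([k1, k2, p1, p2, k3] as OpenCV has them; the pictures are not rectified), "world_from_camera" (4x4, takes a point from camera to world coordinates). Camera axes: x right, y down, z forward; pixel columns grow to the right and rows downward; lengths in m; the calibration is good to about 2 mm. A picture is of the moment at which its call begins. camera_model takes no time and is no camera call.
- env.finish_job(): hands the job in; it is judged then, once.
Trained networks look in the newest picture that a camera, given by its name, has taken for a name from the list of things; names that differ only in an ending like _2 or _b are one class to them, and where a whole thing is asked for, a point or a joint stands for the part that bears it (a point fixed in the world has none). Each returns a list of dicts, best first, with "confidence" (0 to 1); they miss things now and then, are a little off and sometimes report something else, mostly with a low value. They report only what shows in the picture. A call takes as long as a camera call. They do not tell look-alikes from the thing itself.
- env.masks_of(camera, query): "mask" (480x640 bool, what is visible of it) and "xy" ([column, row] in pixels, amid what is visible of it).
The state is a dict: "time_s": time; "joint_pos": joint angles; "joint_velocities": joint speeds; "joint_torque": joint torques, N m; "tcp_pos": TCP position; "tcp_rot": TCP orientation; "force": force on the tool from outside, world axes, zero at the start; "moment": the same for the moment, N m; "grip_width": opening from 0.0 (shut) to 1.0 (fully open); "grip_force": force on a finger pad.
Only numpy, scipy, OpenCV 4.12 (cv2) and the standard library are available. Lean on these libraries where they do the work, as an engineer would, in place of code of your own. Each camera call takes 0.05 s, during which the arm holds its last target. There are 200 camera calls.

### The job

Stand the open square aluminium canister upright in the one free cell of the plywood crate, so that the crate keeps it from turning, and let go of it. Then put the black bayonet lid on it, lugs down through the two slots until the cap sits on the collar, and turn it clockwise (seen from above) halfway to its lock, so that the lid's bar points at two corners of the square canister and the canister can vent. The lock clicks at a quarter turn and must not click; the lid is sprung and turns back if let go, so finish while still gripping the lid there. Leave the two jars standing in their cells and do not disturb the tape measure or the plane.

Things in the scene. Friction and masses are not known exactly. Their poses are not given: they have to be found in the camera images.
- crate: Plywood crate fixed to the bench, 80 (x) x 228 (y) x 62 mm high, a cleat standing 11 mm out from each end, open above; origin under its centre. Three square cells in a row along its y, each 68 x 68 mm inside, at y = -74, 0 and +74 mm; walls 6 mm, cell floors 6 mm above the bench. Two cells hold jars; the third is free.
- cell_mat: Black rubber mat, 64 x 64 x 2 mm, fixed on the floor of the crate's free cell (whichever of the three it is); origin at the centre of its underside, axes parallel to the crate's. The canister is to stand on it.
- canister: Open canister, bare aluminium, about 0.5 kg. Square body 62 x 62 mm (two beads of 63 mm run round it) and 100 mm high, upright, with a round collar on top, 60 mm outer diameter, to 118 mm; origin at the centre of its underside, z up, x and y square to its faces. 3 mm play on each side in a cell, may turn there by up to 6 degrees; any of the four square ways round will do.
- mouth (a point): Centre of the collar's top face, 118 mm above the canister's underside, on which the lid's cap comes to sit; axes as the canister's. The collar has an inward flange 5 mm thick with an opening of 37 mm diameter; below it the lugs have 13 mm of height to turn in.
- slot (a point): Middle of the +x slot at the collar's top, 22 mm from the mouth's centre; a like slot is oppopoint at -x. The slots cut the flange from its opening outward, 11 mm wide at the opening, 14 mm outside. The lid's two lugs go down through them and then turn only clockwise seen from above (about -z), 90 degrees to a stop.
- follower (a joint): Sprung follower inside the collar, pushed round by the lid's lugs: angle in rad, 0 at rest, growing clockwise; from about 10 degrees of lid turn or less it follows the lid. Return torque 0.03 N m at first, 0.055 N m at 45 degrees: it turns a lid back that is let go. Spring plungers make the lock click beyond about 65 degrees of lid turn.
- lid: Black plastic bayonet lid, 0.09 kg. Round cap, 62 mm diameter, 6 mm thick; origin at the centre of the cap's underside, z up. Below it a plug, 33 mm diameter, 16 mm long, with two 8 mm round steel lugs along +x and -x, centred 11 mm below the origin, to 24.5 mm from the axis. Starts standing on its plug, origin 16 mm above the bench. A half turn makes no difference.
- bar (a point): Middle of the top of the lid's straight grip bar, 37 mm above the lid's origin; axes as the lid's. The bar is 48 mm long along the lid's x (in line with the lugs), 14 mm thick, and rises 31 mm above the cap. Lid inserted: bar along the canister's x; halfway: 45 degrees clockwise, along the square's diagonal.
- jar_a: Glass jar of screws with a tin lid, 62 mm diameter, 92 mm high, standing in a crate cell; origin at the centre of its underside. Leave standing.
- jar_b: The other glass jar of screws, 62 mm diameter, 91 mm high, standing in a crate cell; origin at the centre of its underside. Leave standing.
- tape_measure: Tape measure, 33 x 94 x 63 mm, on the bench left of the crate; origin at the centre of its underside. Leave alone.
- block_plane: Block plane, 48 x 170 x 59 mm, on the bench right of the crate; origin at the centre of its underside. Leave alone.
Things that resemble listed ones, but are neither listed nor needed, are in the scene too. What is shaped like the lid but pink, purple or red is not meant.

How it is judged:
By the outcome, as a careful person would: the job done as asked, in the order asked, and still so for the second after the job is handed in, while the arm keeps its last pose, push and grip.
It also fails if it takes over 64 s, if anything falls off the work surface, if the arm or the gripper's body presses on something with over 40 N, if the wrist force passes 120 N, or if a joint passes its speed limit or range.

## Working session

There is one attempt and no reset: what is moved stays moved. The work goes in short steps, Python scripts to look and compute and a tool call to move; the robot and the scene stay as the last step left them, time stands still between calls to the robot, and variables do not carry over. Pictures are saved under pics/ and viewed, at most 10 in all, crops included, and the job is handed in when it is done.

Besides the shell and the picture viewer there is one more tool, called by a JSON object that holds its "api" and its "payload", one argument or row to a line. send_rows: Moves the arm, as the interface text tells. Its arguments: {"type":"object","properties":{"linear":{"type":"array"},"turn":{"type":"array"},"gripper":{"type":"array"},"newtons":{"type":"number"}},"required":["linear","turn","gripper"]}

```bash
ls; mkdir -p pics; python3 - <<'E'
from cell import env
import cv2,numpy as np
for n in("side","top"):
    im=env.read_camera(n);cv2.imwrite(f"pics/{n}0.png",im[:,:,::-1])
    m=env.camera_model(n);print(n,np.round(m["mtx"],1).tolist(),np.round(m["dist"],3),np.round(m["world_from_camera"],3).tolist())
    for q in("canister","lid","bar","cell_mat","jar_a","crate","mouth","slot"):
        print(q,[(round(d["confidence"],2),np.round(d["xy"]).tolist(),int(d["mask"].sum())) for d in env.masks_of(n,q)])
print(env.read_state())
E
```

```text
pics
side [[472.2, 0.0, 327.2], [0.0, 472.2, 240.8], [0.0, 0.0, 1.0]] [-0.005  0.     0.     0.     0.   ] [[-0.987, -0.089, 0.135, 0.397], [-0.161, 0.629, -0.761, 0.694], [-0.017, -0.773, -0.635, 0.675], [0.0, 0.0, 0.0, 1.0]]
canister [(0.83, [381.0, 196.0], 1505)]
lid [(0.9, [358.0, 344.0], 970), (0.87, [421.0, 372.0], 1151), (0.72, [370.0, 307.0], 766), (0.63, [301.0, 330.0], 904)]
bar [(0.82, [370.0, 303.0], 703), (0.76, [304.0, 329.0], 855), (0.63, [359.0, 345.0], 936), (0.61, [420.0, 374.0], 1159)]
cell_mat [(0.57, [379.0, 195.0], 1536), (0.51, [269.0, 272.0], 99)]
jar_a [(0.63, [301.0, 206.0], 428), (0.6, [280.0, 230.0], 638)]
crate [(0.86, [284.0, 259.0], 3457)]
mouth [(0.61, [384.0, 197.0], 1460)]
slot [(0.7, [382.0, 196.0], 1553)]
top [[506.7, 0.0, 313.3], [0.0, 506.7, 231.0], [0.0, 0.0, 1.0]] [-0.129  0.     0.     0.     0.   ] [[0.024, -0.999, 0.042, 0.451], [-1.0, -0.024, -0.002, 0.013], [0.003, -0.042, -0.999, 0.987], [0.0, 0.0, 0.0, 1.0]]
canister [(0.72, [436.0, 263.0], 1682)]
lid [(0.82, [232.0, 204.0], 849), (0.76, [224.0, 255.0], 869), (0.76, [197.0, 309.0], 821),
[... 369 characters left out ...]
me_s': 0.9, 'joint_pos': array([-1.07740728e+00,  3.84673487e-01,  7.91126207e-03,  1.30898468e-05,
       -1.19400597e+00, -2.58584299e-01]), 'joint_velocities': array([-0.00017124,  0.00111974,  0.0008133 ,  0.00091058,  0.00051469,
        0.00038058]), 'joint_torque': array([ 7.75428798e-04, -3.92076588e+01,  1.88620198e+01,  4.19056267e+00,
       -2.95915779e-04, -1.08612905e-07]), 'tcp_pos': array([ 0.14541617, -0.6078299 ,  0.23133446]), 'tcp_rot': array([-4.95717757e-07, -1.17135253e-01,  9.93115971e-01, -1.53183272e-05]), 'force': array([-0.39349253,  0.33113794, -0.53241622]), 'moment': array([0.00943834, 0.06179851, 0.0229208 ]), 'grip_force': 0.0, 'grip_width': 0.99986714567626}
```

View pics/top0.png

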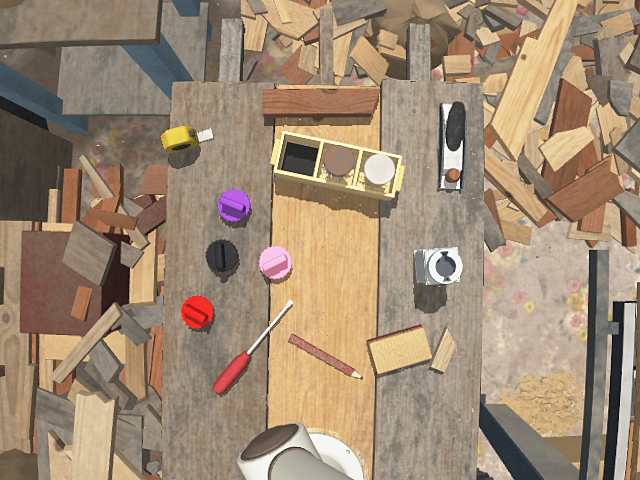

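View pics/side0.png

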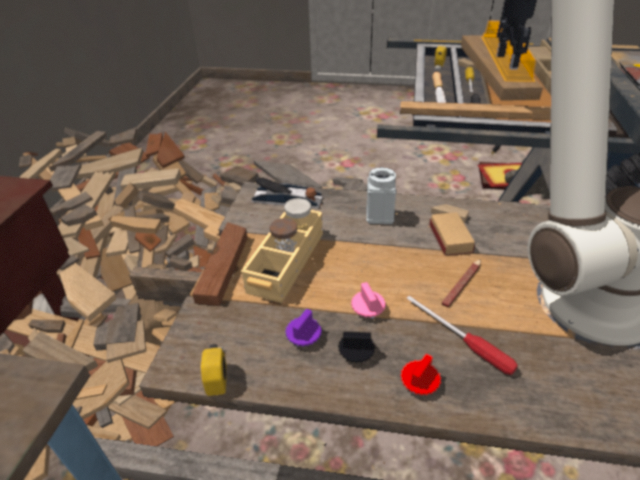

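The top view shows the black lid at (222,257), the upright canister with its collar at about (445,265), and the free cell at (300,158). The jars are at (338,160) and (380,168). The side view agrees: lid at (357,345), canister at (381,196), empty cell at (270,272). Next I'll enlarge crops to get the details.

```bash
cat > h.py <<'E'
import cv2,numpy as np
from cell import env
M={n:env.camera_model(n) for n in("side","top")}
def proj(n,P):
    m=M[n];T=np.linalg.inv(np.array(m["world_from_camera"]))
    return cv2.projectPoints(np.atleast_2d(np.array(P,float)),cv2.Rodrigues(T[:3,:3])[0],T[:3,3],np.array(m["mtx"]),np.array(m["dist"],float))[0].reshape(-1,2)
def back(n,uv,z):
    m=M[n];W=np.array(m["world_from_camera"])
    p=cv2.undistortPoints(np.array([[uv]],float),np.array(m["mtx"]),np.array(m["dist"],float))[0,0]
    d=W[:3,:3]@[p[0],p[1],1];o=W[:3,3];return o+d*(z-o[2])/d[2]
def tri(a,b):
    A=[];r=[]
    for n,uv in(("top",a),("side",b)):
        o=back(n,uv,0.);W=np.array(M[n]["world_from_camera"])[:3,3];d=(o-W)/np.linalg.norm(o-W);P=np.eye(3)-np.outer(d,d);A.append(P);r.append(P@o)
    x=np.linalg.lstsq(np.vstack(A),np.hstack(r),rcond=None)[0];return x
def crop(im,x,y,w,h,k):
    c=cv2.resize(im[y:y+h,x:x+w],None,fx=k,fy=k,interpolation=cv2.INTER_CUBIC)
    return c
E
python3 - <<'E'
from h import *
t=cv2.imread("pics/top0.png");s=cv2.imread("pics/side0.png")
a=np.hstack([crop(t,400,235,70,50,5),crop(t,192,232,60,50,5)])
b=np.hstack([crop(t,265,120,88,70,4),crop(s,355,160,50,70,4)])
c=np.zeros((b.shape[0],max(a.shape[1],b.shape[1]),3),np.uint8);c[:,:b.shape[1]]=b
d=crop(s,330,320,60,50,4);w=c.shape[1]
a2=np.zeros((250,w,3),np.uint8);a2[:,:a.shape[1]]=a
cv2.imwrite("pics/m0.png",np.vstack([a2,c])); print(c.shape)
E
```

```text
(280, 650, 3)
```

View pics/m0.png

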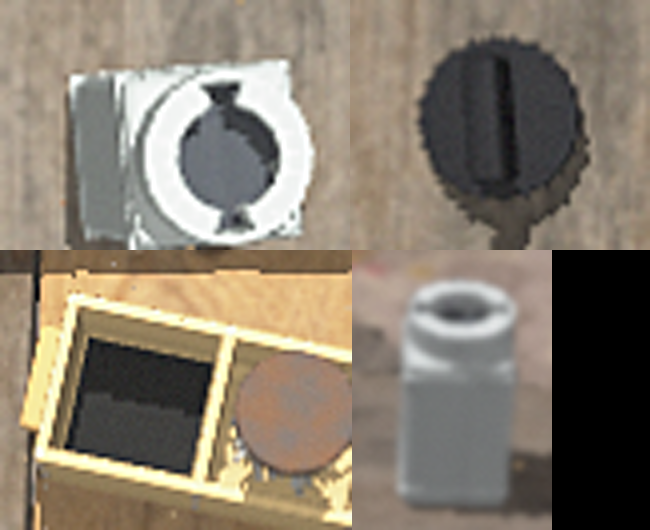

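The canister's collar top is centred near (445.6,266). Its slots are at (444.4,253.6) and (447,278.4). The lid's bar runs nearly along the image column. For the crate I need a larger crop.

```bash
python3 - <<'E'
from h import *
t=cv2.imread("pics/top0.png");s=cv2.imread("pics/side0.png")
a=crop(t,268,122,144,85,5)[:, :800]
b=np.zeros((600-a.shape[0],a.shape[1],3),np.uint8)
c=crop(s,235,250,65,58,3);b[:c.shape[0],:c.shape[1]]=c[:b.shape[0]]
d=crop(s,330,320,60,50,3);b[:d.shape[0],220:220+d.shape[1]]=d
e=crop(s,355,160,50,50,3);b[:e.shape[0],420:420+e.shape[1]]=e
cv2.imwrite("pics/m1.png",np.vstack([a,b]))
# lid mask (dark) in top
im=t.astype(int)
for n,q in(("top","lid"),("side","lid")):
    for d in env.masks_of(n,q):
        src=t if n=="top" else s
        if src[d["mask"]].mean()<75:
            y,x=np.nonzero(d["mask"]);print(n,q,d["confidence"],x.min(),x.max(),y.min(),y.max(),x.mean(),y.mean())
E
```

```text
top lid 0.76 205 237 239 271 221.25316455696202 255.04948216340622
side lid 0.9 339 375 330 362 356.75670103092784 345.7773195876289
side lid 0.87 401 440 354 394 421.0616854908775 375.9226759339705
```

View pics/m1.png

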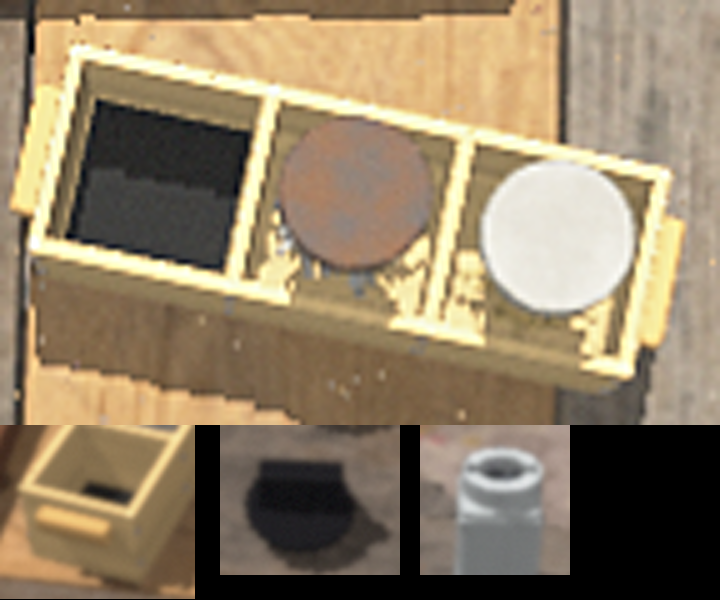

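The crop shows the crate's outer rim corners at (282,131), (401,156), (394,197) and (274,171), and the mat in the left cell. In the side crop the lid's bar and cap are clear.

```bash
cat > fit.py <<'E'
from h import *
from scipy.optimize import least_squares
def u(x,y,k,ox,oy): return ((x+.5)/k-.5+ox,(y+.5)/k-.5+oy)
def R(a): return np.array([[np.cos(a),-np.sin(a),0],[np.sin(a),np.cos(a),0],[0,0,1]])
def fit(pts,x0,zfree=False):
    def f(p):
        r=[]
        for n,P,uv in pts: r.append(proj(n,R(p[2])@np.array(P)+[p[0],p[1],p[3] if zfree else 0])[0]-uv)
        return np.ravel(r)
    s=least_squares(f,x0,x_scale=[.01,.01,.1]+([.01] if zfree else []));return s.x,np.round(s.fun.reshape(-1,2),1).tolist()
E
python3 - <<'E'
from fit import *
c=[("top",(.04,.114,.062),u(72,47,5,268,122)),("top",(.04,-.114,.062),u(668,173,5,268,122)),("top",(-.04,-.114,.062),u(632,378,5,268,122)),("top",(-.04,.114,.062),u(33,248,5,268,122))]
cs=[("side",(-.04,.114,.062),u(128,94,3,235,250)),("side",(.04,.114,.062),u(22,65,3,235,250))]
for P in(c,c+cs): print("crate",fit(P,[.6,0,-.2]),fit(P,[.6,0,-.2,0],1) )
k=[("top",(0,0,.118),u(228,155,5,400,235)),("top",(.022,0,.118),u(222,93,5,400,235)),("top",(-.022,0,.118),u(235,217,5,400,235))]
ks=[("side",(0,0,.118),u(110,60,4,355,160))]
for P in(k,k+ks): print("can",fit(P,[.35,-.23,0]), fit(P,[.35,-.23,0,0],1) if P is not k else"")
print("tri can",tri(k[0][2],ks[0][2]))
# canister body bottom edges
print("lid from cap top", back("top",(222.2,255.2),.020))
# bar top ends in side: crop k3 off 330,320: (262-220,462-425),(343-220,463-425)
l=[back("side",u(a,b,3,330,320),.053) for a,b in((42,37),(123,38))];print("bar side ends top-far edge",l,np.linalg.norm(l[0]-l[1]))
E
```

```text
crate (array([ 0.61562577, -0.03100533, -0.18420143]), [[0.0, -0.8], [1.3, -0.6], [0.1, 0.4], [-1.4, 0.8]]) (array([ 0.61779997, -0.03159069, -0.18421473, -0.01241851]), [[0.8, -0.3], [0.4, -0.4], [-0.7, 0.0], [-0.5, 0.7]])
crate (array([ 0.61565055, -0.03116635, -0.18639294]), [[0.2, -0.9], [1.4, -0.4], [0.1, 0.6], [-1.3, 0.7], [1.5, 0.1], [-1.5, 0.3]]) (array([ 0.61576965, -0.0313161 , -0.18657738, -0.00064645]), [[0.3, -0.9], [1.4, -0.4], [0.1, 0.5], [-1.2, 0.7], [1.4, 0.3], [-1.5, 0.4]])
can (array([ 0.43373139, -0.21810921,  0.12442704]), [[0.1, -0.0], [-0.1, -0.3], [-0.0, 0.3]]) 
can (array([ 0.43331749, -0.21827238,  0.12449779]), [[0.2, 0.2], [0.0, -0.0], [0.1, 0.5], [-1.0, 0.5]]) (array([ 0.43334265, -0.21767933,  0.1245072 ,  0.00173988]), [[0.1, 0.2], [-0.1, -0.0], [0.0, 0.5], [-1.0, 0.0]])
tri can [ 0.43250093 -0.21755776  0.1199109 ]
lid from cap top [0.44163633 0.18442114 0.02      ]
bar side ends top-far edge [array([0.46308874, 0.18266904, 0.053     ]), array([0.41823372, 0.17674069, 0.053     ])] 0.0452450952613
```

```bash
cat > edge.py <<'E'
from fit import *
from scipy.ndimage import map_coordinates
from scipy.optimize import minimize
def seg(a,b,n=40): t=np.linspace(0,1,n)[:,None]; return np.array(a)*(1-t)+np.array(b)*t
def circ(r,z,a0=0,a1=2*np.pi,n=90): a=np.linspace(a0,a1,n); return np.c_[r*np.cos(a),r*np.sin(a),0*a+z]
def loop(p): return [seg(p[i],p[(i+1)%len(p)]) for i in range(len(p))]
def rect(x,y,z,cx=0,cy=0): return loop([(cx+s*x,cy+t*y,z) for s,t in((1,1),(1,-1),(-1,-1),(-1,1))])
def pairedge(curves,files):  # gradient component normal to projected curve
    G={}
    for n,f in files.items():
        g=cv2.GaussianBlur(cv2.imread(f).astype(np.float32),(0,0),.8)
        G[n]=[(cv2.Sobel(g[:,:,c],cv2.CV_32F,1,0),cv2.Sobel(g[:,:,c],cv2.CV_32F,0,1)) for c in range(3)]
    def cost(p):
        S=0
        for n,C in curves.items():
            if n not in G: continue
            for P,w in C:
                q=proj(n,P@R(p[2]).T+[p[0],p[1],0]);t=np.gradient(q,axis=0);t/=np.linalg.norm(t,axis=1)[:,None]+1e-9
                v=0
                for gx,gy in G[n]:
                    a=map_coordinates(gx,[q[:,1],q[:,0]],order=1);b=map_coordinates(gy,[q[:,1],q[:,0]],order=1)
                    v=v+np.abs(-a*t[:,1]+b*t[:,0])
                S+=w*np.sqrt(v/3).mean()
        return -S
    return cost
def opt(curves,files,x0,ra=.12,rx=.008):
    c=pairedge(curves,files);best=None
    for a in np.linspace(-ra,ra,9):
        for dx in(-rx,0,rx):
            for dy in(-rx,0,rx):
                s=minimize(c,[0,0,0],method="Nelder-Mead",options=dict(initial_simplex=[[dx,dy,a],[dx+.004,dy,a],[dx,dy+.004,a],[dx,dy,a+.05]],maxiter=70)) if 0 else minimize(lambda d:c([x0[0]+dx+d[0]*.01,x0[1]+dy+d[1]*.01,x0[2]+a+d[2]*.1]),[0,0,0],method="Nelder-Mead",options=dict(initial_simplex=[[0,0,0],[.3,0,0],[0,.3,0],[0,0,.3]],maxiter=70))
                p=np.array([x0[0]+dx+s.x[0]*.01,x0[1]+dy+s.x[1]*.01,x0[2]+a+s.x[2]*.1])
                if best is None or s.fun<best[1]: best=(p,s.fun)
    return np.round(best[0],4),round(best[1],2)
def draw(im,n,C,p,col=(0,255,0),k=5):
    for P,_ in C:
        q=proj(n,P@R(p[2]).T+[p[0],p[1],0]);cv2.polylines(im,[np.round((q+.5)*k-.5).astype(int)],False,col,1)
# curves
ct=[(s,1) for s in rect(.040,.114,.062)]+[(s,1) for yc in(.074,) for s in rect(.034,.034,.062,0,yc)]
CR={"top":ct,"side":[(seg((-.04,.114,.062),(.04,.114,.062)),1),(seg((-.04,.114,.062),(-.04,-.114,.062)),1),(seg((-.04,.114,0),(-.04,-.114,0)),.5)]}
CAN={"top":[(circ(.030,.118),2),(circ(.0185,.118,.35,np.pi-.35,40),1),(circ(.0185,.118,-np.pi+.35,-.35,40),1)]
 +[(seg((s*.0185,t*.0055,.118),(s*.0255,t*.007,.118),15),1) for s in(1,-1) for t in(1,-1)]
 +[(seg((.031,.03,.1),(.031,-.03,.1)),1),(seg((-.031,.031,.0),(.031,.031,.0)),1),(seg((-.031,.031,.1),(.031,.031,.1)),1)],
 "side":[(circ(.030,.118),2),(seg((.031,.031,0),(-.031,.031,0)),1),(seg((.031,.031,0.01),(.031,.031,.09)),1),(seg((-.031,.031,0.01),(-.031,.031,.09)),1)]}
LID={"top":[(circ(.031,.022),2)]+[(s,1) for s in rect(.024,.007,.053)],"side":[(circ(.031,.016,-.2,2.9),1.5)]+[(s,1) for s in rect(.024,.007,.053)]}
E
cat > run1.py <<'E'
from edge import *
T={"top":"pics/top0.png"};S={"side":"pics/side0.png"};B={**T,**S}
import sys
res={}
for nm,C,x0 in(("crate",CR,[.6156,-.031,-.186]),("can",CAN,[.4333,-.218,.09]),("lid",LID,[.4416,.1825,.08])):
    for f in(T,S,B):
        if nm=="can" and f is S: pass
        r=opt(C,f,x0); print(nm,list(f),r)
    res[nm]=(C,r[0])
t=cv2.resize(cv2.imread("pics/top0.png"),None,fx=5,fy=5,interpolation=cv2.INTER_CUBIC);s=cv2.resize(cv2.imread("pics/side0.png"),None,fx=5,fy=5,interpolation=cv2.INTER_CUBIC)
for nm,(C,p) in res.items(): draw(t,"top",C["top"],p);draw(s,"side",C["side"],p)
def cr(i,x,y,w,h): return i[y*5:(y+h)*5,x*5:(x+w)*5]
a=np.hstack([cr(t,270,125,80,60),cr(t,408,240,68,60)])
b=np.hstack([cr(t,202,235,40,45),cr(s,330,322,52,45),cr(s,362,165,40,45)])
o=np.zeros((a.shape[0]+b.shape[0],max(a.shape[1],b.shape[1]),3),np.uint8);o[:300,:a.shape[1]]=a;o[300:,:b.shape[1]]=b
cv2.imwrite("pics/o1.png",o);print(o.shape)
E
time python3 run1.py
```

```text
crate ['top'] (array([ 0.6164, -0.0303, -0.1868]), np.float64(-130.96))
crate ['side'] (array([ 0.614 , -0.0409, -0.186 ]), np.float64(-29.1))
crate ['top', 'side'] (array([ 0.6164, -0.0306, -0.1865]), np.float64(-156.65))
can ['top'] (array([ 0.4332, -0.2182,  0.1088]), np.float64(-177.23))
can ['side'] (array([ 0.4315, -0.2209,  0.0247]), np.float64(-44.72))
can ['top', 'side'] (array([ 0.4332, -0.2183,  0.1059]), np.float64(-218.65))
lid ['top'] (array([0.4433, 0.1859, 0.3481]), np.float64(-50.77))
lid ['side'] (array([0.441 , 0.1852, 0.089 ]), np.float64(-54.97))
lid ['top', 'side'] (array([0.442 , 0.1863, 0.1129]), np.float64(-101.61))
(525, 740, 3)
real	4m44.779s
user	4m45.024s
sys	0m0.280s
```

View pics/o1.png

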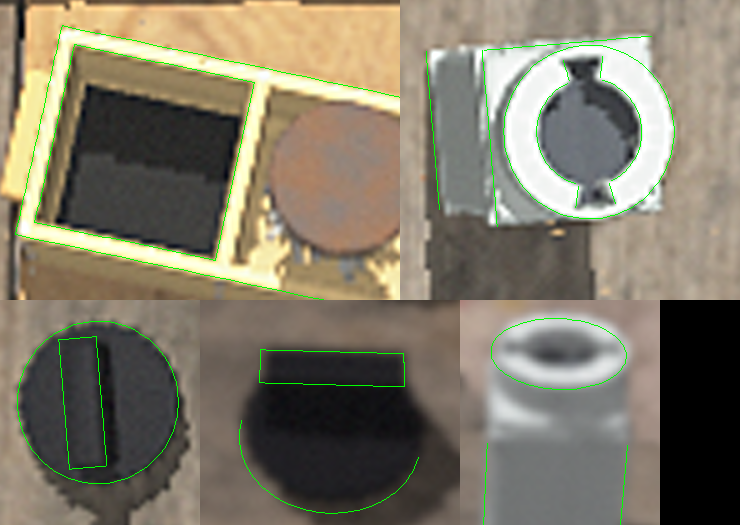

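The overlay matches the crate rim and the canister collar and slots. The lid's bar and cap fit to about 1 px. Next I'll move above the canister.

{"api": "send_rows", "payload": {
  "linear": [
    [11.52, 15.58, 0],
    [11.52, 15.58, 0],
    [11.52, 15.58, 0],
    [11.52, 15.58, 0],
    [11.52, 15.58, 0],
    [11.52, 15.58, 0],
    [11.52, 15.58, 0],
    [11.52, 15.58, 0],
    [11.52, 15.58, 0],
    [11.52, 15.58, 0]
  ],
  "turn": [
    [0, 0, 1.442],
    [0, 0, 1.442],
    [0, 0, 1.442],
    [0, 0, 1.442],
    [0, 0, 1.442],
    [0, 0, 1.442],
    [0, 0, 1.442],
    [0, 0, 1.442],
    [0, 0, 1.442],
    [0, 0, 1.442]
  ],
  "gripper": [1, 1, 1, 1, 1, 1, 1, 1, 1, 1],
  "newtons": 50
}}

```text
time_s: 1.83
tcp_pos: [0.394, -0.271, 0.2318]
tcp_rot: [0.0, -0.678, 0.735, -0.001]
force: [0.2, -1.0, 0.2]
grip_width: 0.999
grip_force: 0.0
```

{"api": "send_rows", "payload": {
  "linear": [
    [1.58, 2.13, 0],
    [1.58, 2.13, 0],
    [1.58, 2.13, -1.2],
    [1.58, 2.13, -1.2],
    [1.58, 2.13, -1.2]
  ],
  "turn": [
    [0, 0, 0.19],
    [0, 0, 0.19],
    [0, 0, 0.19],
    [0, 0, 0.19],
    [0, 0, 0.19]
  ],
  "gripper": [1, 1, 1, 1, 1]
}}

```text
time_s: 2.25
tcp_pos: [0.4316, -0.2192, 0.2004]
tcp_rot: [0.001, 0.743, -0.669, -0.002]
force: [-0.3, 0.0, -0.2]
grip_width: 0.998
grip_force: 0.0
```

```bash
cat > st.py <<'E'
from cell import env
import numpy as np
def st():
    s=env.read_state();q=s["tcp_rot"]
    w,x,y,z=q;yv=np.array([2*(x*y-w*z),1-2*(x*x+z*z),2*(y*z+w*x)])
    print(round(s["time_s"],2),np.round(s["tcp_pos"],4),"psi",round(np.degrees(np.arctan2(yv[1],yv[0])),2),"F",np.round(s["force"],1),"M",np.round(s["moment"],2),"w",round(s["grip_width"]*85,1),"g",round(s["grip_force"],1),"j",np.round(s["joint_pos"],2))
if __name__=="__main__": st()
E
python3 st.py
```

```text
2.25 [ 0.4316 -0.2192  0.2004] psi -174.01 F [-0.3  0.  -0.2] M [-0.04 -0.    0.03] w 84.8 g 0.0 j [-0.13  0.17 -0.37  0.   -1.03  0.24]
```

{"api": "send_rows", "payload": {
  "linear": [
    [0.07, 0.04, -1],
    [0.07, 0.04, -2],
    [0.07, 0.04, -3],
    [0.07, 0.04, -4],
    [0.07, 0.04, -5],
    [0.07, 0.04, -5.66],
    [0.07, 0.04, -5.66],
    [0.07, 0.04, -5.66]
  ],
  "turn": [
    [0, 0, 0],
    [0, 0, 0],
    [0, 0, 0],
    [0, 0, 0],
    [0, 0, 0],
    [0, 0, 0],
    [0, 0, 0],
    [0, 0, 0]
  ],
  "gripper": [1, 1, 1, 1, 1, 1, 1, 1]
}}

```text
time_s: 2.92
tcp_pos: [0.4346, -0.2195, 0.0604]
tcp_rot: [0.0, 0.743, -0.67, 0.0]
force: [0.1, -0.6, 1.0]
grip_width: 1.004
grip_force: 0.0
```

{"api": "send_rows", "payload": {
  "linear": [
    [0, 0, 0],
    [0, 0, 0],
    [0, 0, 0],
    [0, 0, 0],
    [0, 0, 0],
    [0, 0, 0],
    [0, 0, 0],
    [0, 0, 0]
  ],
  "turn": [
    [0, 0, 0],
    [0, 0, 0],
    [0, 0, 0],
    [0, 0, 0],
    [0, 0, 0],
    [0, 0, 0],
    [0, 0, 0],
    [0, 0, 0]
  ],
  "gripper": [0.6, 0.6, 0.6, 0.6, 0.6, 0.6, 0.6, 0.6],
  "newtons": 50
}}

```text
time_s: 3.58
tcp_pos: [0.4348, -0.219, 0.0617]
tcp_rot: [-0.0, 0.743, -0.669, 0.001]
force: [-3.8, -1.3, 6.8]
grip_width: 0.718
grip_force: 52.2
```

```bash
python3 st.py
```

```text
3.58 [ 0.4348 -0.219   0.0617] psi -174.03 F [-3.8 -1.3  6.8] M [-0.33  0.7  -0.08] w 61.1 g 52.2 j [-0.13  0.36 -0.54  0.   -0.67  0.24]
```

{"api": "send_rows", "payload": {
  "linear": [
    [0, 0, 0.3],
    [0, 0, 1.3],
    [0, 0, 2.8],
    [0, 0, 4.3],
    [0, 0, 5.5],
    [0, 0, 6],
    [1.5, 2, 6],
    [3, 4, 6],
    [4.2, 5.6, 6],
    [5.2, 7, 6]
  ],
  "turn": [
    [0, 0, 0],
    [0, 0, 0],
    [0, 0, 0],
    [0, 0, 0],
    [0, 0, 0],
    [0, 0, 0],
    [0, 0, -0.1],
    [0, 0, -0.2],
    [0, 0, -0.25],
    [0, 0, -0.29]
  ],
  "gripper": [0.6, 0.6, 0.6, 0.6, 0.6, 0.6, 0.6, 0.6, 0.6, 0.6],
  "newtons": 60
}}

```text
time_s: 4.42
tcp_pos: [0.5338, -0.0833, 0.21]
tcp_rot: [0.0, -0.637, 0.771, 0.001]
force: [0.7, -0.9, -5.4]
grip_width: 0.716
grip_force: 65.8
```

```bash
python3 st.py
```

```text
4.42 [ 0.5338 -0.0833  0.21  ] psi 169.13 F [ 0.7 -0.9 -5.4] M [-0.16 -0.12 -0.01] w 60.9 g 65.8 j [ 0.14  0.26 -0.23 -0.   -1.08 -0.33]
```

{"api": "send_rows", "payload": {
  "linear": [
    [1, 1.3, 0],
    [2, 2.6, 0],
    [3, 3.9, 0],
    [3.6, 4.7, 0],
    [3.85, 4.99, 0],
    [3.85, 4.99, 0],
    [3.85, 4.99, -1],
    [3.85, 4.99, -1],
    [3.85, 4.99, -1]
  ],
  "turn": [
    [0, 0, 0],
    [0, 0, 0],
    [0, 0, 0],
    [0, 0, 0],
    [0, 0, 0],
    [0, 0, 0],
    [0, 0, 0],
    [0, 0, 0],
    [0, 0, 0]
  ],
  "gripper": [0.6, 0.6, 0.6, 0.6, 0.6, 0.6, 0.6, 0.6, 0.6]
}}

```text
time_s: 5.17
tcp_pos: [0.6279, 0.0386, 0.1831]
tcp_rot: [-0.003, -0.638, 0.77, 0.002]
force: [0.6, 0.5, -4.6]
grip_width: 0.722
grip_force: 65.6
```

```bash
python3 - <<'E'
from st import st; st()
from h import *
for n in("side","top"): cv2.imwrite(f"pics/{n}1.png",env.read_camera(n)[:,:,::-1])
t=cv2.imread("pics/top1.png");s=cv2.imread("pics/side1.png")
a=crop(s,225,150,110,150,4)
b=crop(t,260,100,88,150,4)
cv2.imwrite("pics/m2.png",np.hstack([a,b])[:600])
E
```

```text
5.17 [0.6279 0.0386 0.1831] psi 169.27 F [ 0.6  0.5 -4.6] M [-0.01 -0.03 -0.01] w 61.3 g 65.6 j [ 0.32  0.43 -0.05 -0.   -1.1  -0.5 ]
```

View pics/m2.png

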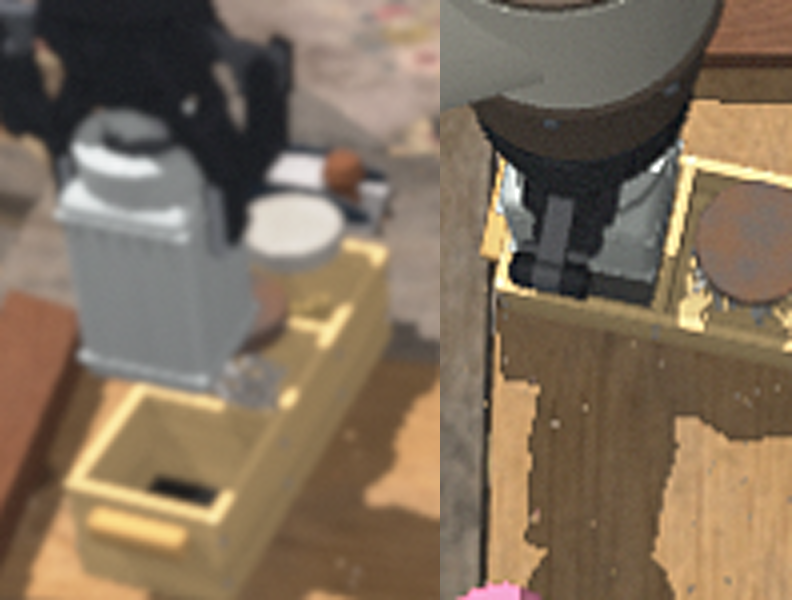

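The side crop shows the canister hanging upright over the free cell, its lower front edge running from (82,352) to (215,392) in the crop. I'll check where it hangs numerically.

```bash
python3 - <<'E'
from fit import *
b=.1213
z=[("side",(.031,.031,b),u(80,357,4,225,150)),("side",(-.031,.031,b),u(213,392,4,225,150)),("side",(.031,.031,b+.1),u(60,210,4,225,150)),("side",(-.031,.031,b+.1),u(197,240,4,225,150))]
print(fit(z,[.628,.039,-.187]),fit(z,[.628,.039,-.187,0],1))
E
```

```text
(array([ 0.62424848,  0.03423688, -0.18069299]), [[2.1, 4.8], [-0.4, 3.0], [-0.2, -3.5], [-1.4, -4.4]]) (array([ 0.65099215, -0.03453225, -0.1327031 , -0.05475488]), [[3.0, 3.5], [-1.9, 0.0], [1.5, -0.4], [-2.4, -2.8]])
```

```bash
python3 - <<'E'
from edge import *
from scipy.spatial.transform import Rotation as Ro
# tilt fit: pivot at tool grasp (.6279,.0386, z .1831+.027), tilt about crate x; params: dx,dy,dyaw,tilt
piv=np.array([.6279,.0386,.21]);
def X(p,P):  # P canister coords
    return Ro.from_euler("zx",[-.1868+p[2],p[3]]).apply(np.array(P)-[0,0,.0885])+piv+[p[0],p[1],0]
C=[((.031,.031,.0),(80,357)),((-.031,.031,0),(213,392)),((.031,.031,.1),(60,210)),((-.031,.031,.1),(197,240)),((0,0,.118),(120,150))]
f=lambda p:np.r_[np.ravel([proj("side",X(p,P))[0]-u(*c,4,225,150) for P,c in C]),np.array(p[:3])*[300,300,20]]
s=least_squares(f,[0,0,0,0]);print(s.x,np.round(s.fun,1))
im=cv2.resize(cv2.imread("pics/side1.png")[150:300,205:335],None,fx=4,fy=4,interpolation=cv2.INTER_CUBIC)
o=[]
for p in([0,0,0,0],s.x):
    a=im.copy()
    for c in rect(.031,.031,0)+rect(.031,.031,.1)+[circ(.03,.118)]:
        q=proj("side",X(p,c));cv2.polylines(a,[np.round((q-[205,150]+.5)*4-.5).astype(int)],False,(0,0,255),1)
    o.append(a[:,80:460])
cv2.imwrite("pics/o2.png",np.hstack(o))
E
```

```text
[ 0.00134804 -0.00147818  0.05979406 -0.19663407] [ 2.5  1.6  0.3 -1.  -3.   1.1 -3.3 -0.2  3.9 -1.   0.4 -0.4  1.2]
```

View pics/o2.png

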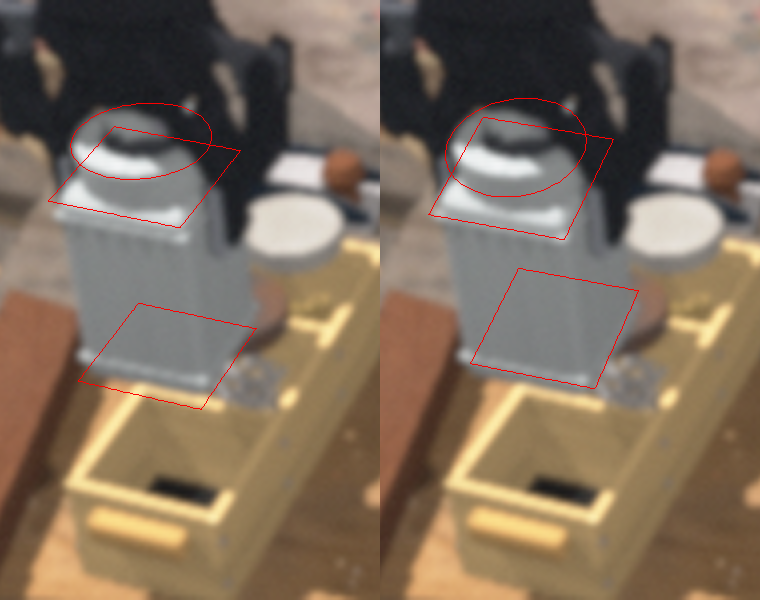

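The canister hangs upright: its two beads are parallel and its edges match an untilted model, offset by about 2 px in x. I'll lower it to just above the rim, let it settle, and measure there.

{"api": "send_rows", "payload": {
  "linear": [
    [0.08, 0.1, -0.5],
    [0.08, 0.1, -1],
    [0.08, 0.1, -1.5],
    [0.08, 0.1, -2],
    [0.08, 0.1, -2.1],
    [0.08, 0.1, -2.1],
    [0.08, 0.1, -2.1],
    [0.08, 0.1, -2.1]
  ],
  "turn": [
    [0, 0, 0],
    [0, 0, 0],
    [0, 0, 0],
    [0, 0, 0],
    [0, 0, 0],
    [0, 0, 0],
    [0, 0, 0],
    [0, 0, 0]
  ],
  "gripper": [0.6, 0.6, 0.6, 0.6, 0.6, 0.6, 0.6, 0.6]
}}

```text
time_s: 5.93
tcp_pos: [0.6332, 0.0424, 0.1336]
tcp_rot: [0.001, -0.638, 0.77, -0.001]
force: [0.8, -0.2, -6.2]
grip_width: 0.716
grip_force: 65.8
```

```bash
python3 - <<'E'
from st import st; st()
from h import *
for n in("side","top"): cv2.imwrite(f"pics/{n}2.png",env.read_camera(n)[:,:,::-1])
st()
t=cv2.imread("pics/top2.png");s=cv2.imread("pics/side2.png")
a=crop(s,238,185,72,100,6)
b=crop(t,265,115,60,75,6)
a=np.vstack([a,np.zeros((max(0,b.shape[0]-a.shape[0]),a.shape[1],3),np.uint8)])
b=np.vstack([b,np.zeros((a.shape[0]-b.shape[0],b.shape[1],3),np.uint8)])
cv2.imwrite("pics/m3.png",np.hstack([a,b]));print(a.shape,b.shape)
E
```

```text
5.93 [0.6332 0.0424 0.1336] psi 169.35 F [ 0.8 -0.2 -6.2] M [-0.   -0.01 -0.01] w 60.8 g 65.8 j [ 0.32  0.48 -0.1   0.   -0.99 -0.51]
6.03 [0.6329 0.0424 0.1334] psi 169.35 F [ 0.7 -0.8 -5.7] M [ 0.   -0.02  0.01] w 61.1 g 65.8 j [ 0.32  0.48 -0.1   0.   -0.99 -0.51]
(600, 432, 3) (600, 360, 3)
```

View pics/m3.png

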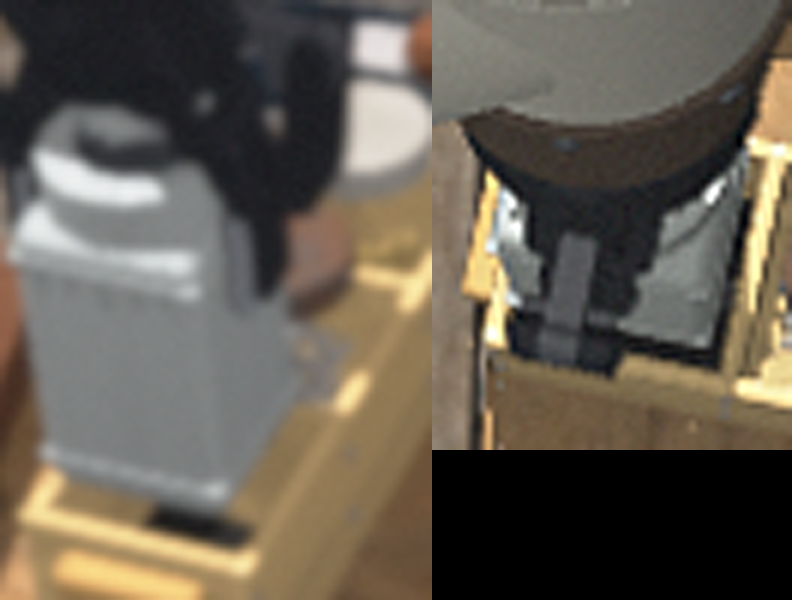

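The side crop shows the canister about 10 mm above the rim, its front lower edge from (45,460) to (225,492). The cell rim's near corners are at (22,515) and (245,552) in the crop. I'll compare these with the predicted positions.

```bash
python3 - <<'E'
from fit import *
def pc(P,k=6,ox=238,oy=185): return np.round((proj("side",P)-[ox,oy]+.5)*k-.5).tolist()
cr=lambda P:np.atleast_2d(P)@R(-.1866).T+[.6164,-.0306,0]
print("rim outer pred",pc(cr([(.04,.114,.062),(-.04,.114,.062)])))
for d,nm in((.031,"base"),):
    b=.0717
    print("ideal base front corners",pc(cr([(d,.074+d,b),(-d,.074+d,b),(-d,.074-d,b)])),"10 up",pc(cr([(d,.074+d,b+.01),(-d,.074+d,b+.01)])))
    print("ideal shoulder",pc(cr([(d,.074+d,b+.1),(-d,.074+d,b+.1)])),"collar c",pc(cr([(0,.074,b+.118)])))
print("per mm x,y,z",(np.array(pc([.631,.042,.07]))-pc([.63,.042,.07])),(np.array(pc([.63,.052,.07]))-pc([.63,.042,.07]))/10)
a=np.linspace(0,6.28,60);e=np.array(pc(cr(np.c_[.03*np.cos(a),.074+.03*np.sin(a),0*a+.1897])));print("collar ext",e.min(0),e.max(0))
E
```

```text
rim outer pred [[15.0, 523.0], [244.0, 580.0]]
ideal base front corners [[49.0, 488.0], [227.0, 532.0], [307.0, 408.0]] 10 up [[45.0, 465.0], [225.0, 508.0]]
ideal shoulder [[6.0, 237.0], [197.0, 279.0]] collar c [[141.0, 149.0]]
per mm x,y,z [[-3. -1.]] [[-0.8  2. ]]
collar ext [39. 91.] [243. 210.]
```

{"api": "send_rows", "payload": {
  "linear": [
    [-0.05, -0.04, 0],
    [-0.05, -0.04, -0.1],
    [-0.05, -0.04, -0.2],
    [-0.05, -0.04, -0.3],
    [-0.05, -0.04, -0.4],
    [-0.05, -0.04, -0.5],
    [-0.05, -0.04, -0.6],
    [-0.05, -0.04, -0.7]
  ],
  "turn": [
    [0, 0, 0],
    [0, 0, 0],
    [0, 0, 0],
    [0, 0, 0],
    [0, 0, 0],
    [0, 0, 0],
    [0, 0, 0],
    [0, 0, 0]
  ],
  "gripper": [0.6, 0.6, 0.6, 0.6, 0.6, 0.6, 0.6, 0.6]
}}

```text
time_s: 6.7
tcp_pos: [0.631, 0.0413, 0.1144]
tcp_rot: [-0.0, -0.638, 0.77, 0.0]
force: [-0.3, 0.9, -5.4]
grip_width: 0.716
grip_force: 65.8
```

```bash
python3 st.py
```

```text
6.7 [0.631  0.0413 0.1144] psi 169.35 F [-0.3  0.9 -5.4] M [0.01 0.01 0.03] w 60.8 g 65.8 j [ 0.32  0.5  -0.12  0.   -0.95 -0.51]
```

{"api": "send_rows", "payload": {
  "linear": [
    [0, 0, -0.15],
    [0, 0, -0.35],
    [0, 0, -0.55],
    [0, 0, -0.75],
    [0, 0, -0.95],
    [0, 0, -1.15],
    [0, 0, -1.3],
    [0, 0, -1.4]
  ],
  "turn": [
    [0, 0, 0],
    [0, 0, 0],
    [0, 0, 0],
    [0, 0, 0],
    [0, 0, 0],
    [0, 0, 0],
    [0, 0, 0],
    [0, 0, 0]
  ],
  "gripper": [0.6, 0.6, 0.6, 0.6, 0.6, 0.6, 0.6, 0.6]
}}

```text
time_s: 7.37
tcp_pos: [0.6308, 0.0412, 0.079]
tcp_rot: [-0.0, -0.638, 0.77, 0.0]
force: [-0.3, -1.0, -5.0]
grip_width: 0.716
grip_force: 65.8
```

```bash
python3 st.py
```

```text
7.37 [0.6308 0.0412 0.079 ] psi 169.34 F [-0.3 -1.  -5. ] M [ 0.03  0.09 -0.02] w 60.9 g 65.8 j [ 0.32  0.53 -0.16 -0.   -0.88 -0.51]
```

{"api": "send_rows", "payload": {
  "linear": [
    [0, 0, -0.1],
    [0, 0, -0.2],
    [0, 0, -0.28],
    [0, 0, -0.34],
    [0, 0, -0.38],
    [0, 0, -0.38]
  ],
  "turn": [
    [0, 0, 0],
    [0, 0, 0],
    [0, 0, 0],
    [0, 0, 0],
    [0, 0, 0],
    [0, 0, 0]
  ],
  "gripper": [0.6, 0.6, 0.6, 0.6, 0.6, 0.6]
}}

```text
time_s: 7.87
tcp_pos: [0.631, 0.0413, 0.0702]
tcp_rot: [-0.0, -0.638, 0.77, 0.0]
force: [0.1, 0.0, -5.9]
grip_width: 0.715
grip_force: 65.8
```

```bash
python3 st.py
```

```text
7.87 [0.631  0.0413 0.0702] psi 169.34 F [ 0.1  0.  -5.9] M [-0.   -0.03  0.06] w 60.7 g 65.8 j [ 0.32  0.54 -0.17 -0.   -0.86 -0.51]
```

{"api": "send_rows", "payload": {
  "linear": [
    [0, 0, -0.04],
    [0, 0, -0.08],
    [0, 0, -0.12],
    [0, 0, -0.12]
  ],
  "turn": [
    [0, 0, 0],
    [0, 0, 0],
    [0, 0, 0],
    [0, 0, 0]
  ],
  "gripper": [0.6, 0.6, 0.6, 0.6]
}}

```text
time_s: 8.2
tcp_pos: [0.6312, 0.0414, 0.0699]
tcp_rot: [0.0, -0.639, 0.77, -0.0]
force: [-5.8, 0.7, 7.4]
grip_width: 0.72
grip_force: 67.3
```

```bash
python3 st.py
```

```text
8.2 [0.6312 0.0414 0.0699] psi 169.38 F [-5.8  0.7  7.4] M [ 0.22  1.49 -0.11] w 61.2 g 67.3 j [ 0.32  0.54 -0.17  0.   -0.86 -0.51]
```

{"api": "send_rows", "payload": {
  "linear": [
    [0, 0, 0],
    [0, 0, 0],
    [0, 0, 0],
    [0, 0, 0],
    [0, 0, 0.5],
    [0, 0, 1.5],
    [0, 0, 2.8],
    [0, 0, 4],
    [-1.2, 1, 5.5],
    [-2.4, 2, 5.8]
  ],
  "turn": [
    [0, 0, 0],
    [0, 0, 0],
    [0, 0, 0],
    [0, 0, 0],
    [0, 0, 0],
    [0, 0, 0],
    [0, 0, 0],
    [0, 0, 0],
    [0, 0, 0.12],
    [0, 0, 0.24]
  ],
  "gripper": [0.9, 1, 1, 1, 1, 1, 1, 1, 1, 1]
}}

```text
time_s: 9.03
tcp_pos: [0.5806, 0.0855, 0.2133]
tcp_rot: [-0.003, 0.727, -0.687, 0.002]
force: [1.3, 1.8, 0.2]
grip_width: 0.998
grip_force: 0.0
```

```bash
python3 st.py
```

```text
9.03 [0.5806 0.0855 0.2133] psi -176.74 F [1.3 1.8 0.2] M [ 0.22 -0.05 -0.02] w 84.8 g 0.0 j [ 0.42  0.33 -0.12  0.   -1.11 -0.37]
```

{"api": "send_rows", "payload": {
  "linear": [
    [-1, 0.7, 0],
    [-2, 1.4, 0],
    [-3, 2.1, 0],
    [-4, 2.8, 0],
    [-5, 3.5, 0],
    [-5.5, 3.98, 0],
    [-5.5, 3.98, -1],
    [-5.5, 3.98, -2],
    [-5.5, 3.98, -3],
    [-5.5, 3.98, -3.6]
  ],
  "turn": [
    [0, 0, 1.613],
    [0, 0, 1.613],
    [0, 0, 1.613],
    [0, 0, 1.613],
    [0, 0, 1.613],
    [0, 0, 1.613],
    [0, 0, 1.613],
    [0, 0, 1.613],
    [0, 0, 1.613],
    [0, 0, 1.613]
  ],
  "gripper": [0.5, 0.5, 0.5, 0.5, 0.5, 0.5, 0.5, 0.5, 0.5, 0.5]
}}

```text
time_s: 9.87
tcp_pos: [0.4391, 0.1849, 0.1175]
tcp_rot: [0.001, 0.992, -0.13, -0.001]
force: [0.1, -0.5, 0.1]
grip_width: 0.502
grip_force: 0.0
```

```bash
python3 st.py
```

```text
9.87 [0.4391 0.1849 0.1175] psi -104.92 F [ 0.1 -0.5  0.1] M [ 0.02  0.01 -0.  ] w 42.7 g 0.0 j [ 0.74  0.26 -0.5  -0.   -0.81  0.57]
```

{"api": "send_rows", "payload": {
  "linear": [
    [0, 0, 0],
    [0, 0, -0.5],
    [0, 0, -1],
    [0, 0, -1.4],
    [0, 0, -1.4],
    [0, 0, -1.4]
  ],
  "turn": [
    [0, 0, 0.36],
    [0, 0, 0.36],
    [0, 0, 0.36],
    [0, 0, 0.36],
    [0, 0, 0.36],
    [0, 0, 0.36]
  ],
  "gripper": [0.5, 0.5, 0.5, 0.5, 0.5, 0.5]
}}

```text
time_s: 10.37
tcp_pos: [0.4402, 0.1853, 0.0843]
tcp_rot: [0.0, 0.999, 0.047, -0.0]
force: [-0.1, -0.6, -0.1]
grip_width: 0.495
grip_force: 0.0
```

```bash
python3 st.py; cat > cansolve.py <<'E'
from edge import *
n="3"
for c in("side","top"): cv2.imwrite(f"pics/{c}{n}.png",env.read_camera(c)[:,:,::-1])
def up(C,b): return {k:[(P+[0,0,b],w) for P,w in v] for k,v in C.items()}
C=up({"top":CAN["top"][:7],"side":CAN["side"][:1]},.008)
F={"top":"pics/top3.png","side":"pics/side3.png"}
for f in({"top":F["top"]},F):
    c=pairedge(C,f);b=min((minimize(lambda d:c([.6301+d[0]*.01,.0421+d[1]*.01,-.1866+d[2]*.1]),[0,0,a],method="Nelder-Mead",options=dict(initial_simplex=[[0,0,a],[.3,0,a],[0,.3,a],[0,0,a+.3]],maxiter=80)) for a in(-.5,0,.5)),key=lambda s:s.fun)
    print(list(f),np.round([.6301+b.x[0]*.01,.0421+b.x[1]*.01,-.1866+b.x[2]*.1],4),b.fun)
s=np.array([.6301+b.x[0]*.01,.0421+b.x[1]*.01,-.1866+b.x[2]*.1])
t=cv2.resize(cv2.imread(F["top"]),None,fx=6,fy=6,interpolation=cv2.INTER_CUBIC);i2=cv2.resize(cv2.imread(F["side"]),None,fx=6,fy=6,interpolation=cv2.INTER_CUBIC)
draw(t,"top",C["top"],s,k=6);draw(i2,"side",C["side"],s,k=6)
p=np.round(proj("top",[.4435,.185,.05])[0]).astype(int)
a=t[118*6:188*6,262*6:330*6];b2=t[225*6:295*6,195*6:260*6]
cv2.imwrite("pics/o3.png",np.hstack([a,b2]))
E
time python3 cansolve.py
```

```text
10.37 [0.4402 0.1853 0.0843] psi -84.67 F [-0.1 -0.6 -0.1] M [ 0.06 -0.06 -0.03] w 42.1 g 0.0 j [ 0.74  0.31 -0.54  0.   -0.72  0.92]
['top'] [ 0.6298  0.0428 -0.1784] -142.46082851051526
['top', 'side'] [ 0.6297  0.0427 -0.1849] -167.42668456416862
real	0m5.187s
user	0m3.523s
sys	0m0.245s
```

View pics/o3.png

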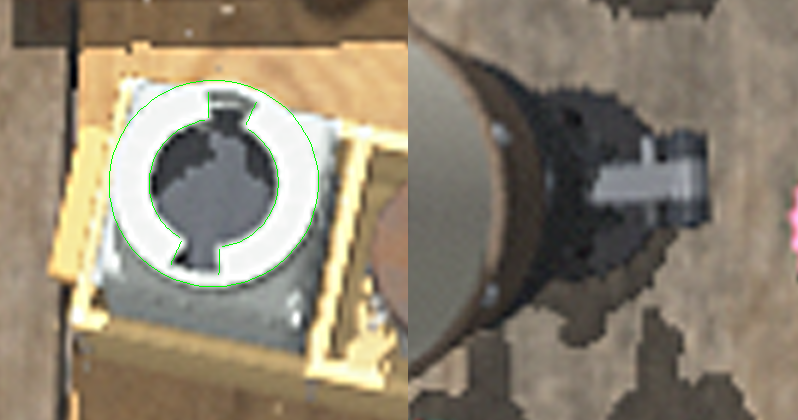

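The overlay confirms the canister is standing in the cell, its collar and slots well matched at (.6297,.0427), angle about -0.18. The tool is centred over the lid to within a millimetre or two.

```bash
python3 st.py
```

```text
10.47 [0.4407 0.1857 0.0851] psi -84.66 F [ 0.5 -0.5 -0.1] M [ 0.   -0.03  0.01] w 42.0 g 0.0 j [ 0.74  0.31 -0.54  0.   -0.72  0.92]
```

{"api": "send_rows", "payload": {
  "linear": [
    [0.1, -0.03, -0.5],
    [0.1, -0.03, -1],
    [0.1, -0.03, -1.5],
    [0.1, -0.03, -1.9],
    [0.1, -0.03, -2.2],
    [0.1, -0.03, -2.3],
    [0.1, -0.03, -2.3]
  ],
  "turn": [
    [0, 0, 0],
    [0, 0, 0],
    [0, 0, 0],
    [0, 0, 0],
    [0, 0, 0],
    [0, 0, 0],
    [0, 0, 0]
  ],
  "gripper": [0.5, 0.5, 0.5, 0.5, 0.5, 0.5, 0.5]
}}

```text
time_s: 11.05
tcp_pos: [0.4427, 0.1846, 0.0269]
tcp_rot: [0.0, 0.999, 0.047, -0.0]
force: [-0.4, -0.5, 1.2]
grip_width: 0.496
grip_force: 0.0
```

```bash
python3 st.py
```

```text
11.05 [0.4427 0.1846 0.0269] psi -84.66 F [-0.4 -0.5  1.2] M [-0.    0.   -0.02] w 42.1 g 0.0 j [ 0.73  0.41 -0.59  0.   -0.57  0.93]
```

{"api": "send_rows", "payload": {
  "linear": [
    [0, 0, 0],
    [0, 0, 0],
    [0, 0, 0],
    [0, 0, 0],
    [0, 0, 0],
    [0, 0, 0],
    [0, 0, 0],
    [0, 0, 0],
    [0, 0, 0]
  ],
  "turn": [
    [0, 0, 0],
    [0, 0, 0],
    [0, 0, 0],
    [0, 0, 0],
    [0, 0, 0],
    [0, 0, 0],
    [0, 0, 0],
    [0, 0, 0],
    [0, 0, 0]
  ],
  "gripper": [0, 0, 0, 0, 0, 0, 0, 0, 0],
  "newtons": 60
}}

```text
time_s: 11.8
tcp_pos: [0.4432, 0.1851, 0.0277]
tcp_rot: [-0.0, 0.999, 0.047, 0.001]
force: [-0.9, 0.3, 6.7]
grip_width: 0.15
grip_force: 59.3
```

```bash
python3 st.py
```

```text
11.8 [0.4432 0.1851 0.0277] psi -84.63 F [-0.9  0.3  6.7] M [ 0.01  0.2  -0.  ] w 12.8 g 59.3 j [ 0.73  0.41 -0.59  0.   -0.57  0.93]
```

{"api": "send_rows", "payload": {
  "linear": [
    [0, 0, 0.5],
    [0, 0, 1.7],
    [0, 0, 3.2],
    [0, 0, 4.8],
    [0, 0, 6.4],
    [0.8, -0.6, 6.9],
    [2, -1.5, 6.9],
    [3.2, -2.4, 6.9],
    [4.4, -3.3, 6.9],
    [5.6, -4.25, 6.9]
  ],
  "turn": [
    [0, 0, 0],
    [0, 0, 0],
    [0, 0, 0],
    [0, 0, 0],
    [0, 0, 0],
    [0, 0, -0.05],
    [0, 0, -0.1],
    [0, 0, -0.16],
    [0, 0, -0.22],
    [0, 0, -0.275]
  ],
  "gripper": [0, 0, 0, 0, 0, 0, 0, 0, 0, 0]
}}

```text
time_s: 12.63
tcp_pos: [0.5832, 0.0772, 0.199]
tcp_rot: [-0.0, 0.996, -0.092, -0.001]
force: [0.5, 0.4, -1.4]
grip_width: 0.15
grip_force: 58.6
```

{"api": "send_rows", "payload": {
  "linear": [
    [0.9, -0.7, 0],
    [1.6, -1.2, 0],
    [1.92, -1.49, 0],
    [1.92, -1.49, 0],
    [1.92, -1.49, 0],
    [1.92, -1.49, 0]
  ],
  "turn": [
    [0, 0, 0],
    [0, 0, 0],
    [0, 0, 0],
    [0, 0, 0],
    [0, 0, 0],
    [0, 0, 0]
  ],
  "gripper": [0, 0, 0, 0, 0, 0]
}}

```text
time_s: 13.13
tcp_pos: [0.6296, 0.0416, 0.1991]
tcp_rot: [-0.0, 0.996, -0.091, -0.001]
force: [0.3, -0.3, -1.9]
grip_width: 0.151
grip_force: 58.6
```

```bash
python3 st.py
```

```text
13.13 [0.6296 0.0416 0.1991] psi -100.39 F [ 0.3 -0.3 -1.9] M [-0.03  0.01  0.03] w 12.8 g 58.6 j [ 0.32  0.42 -0.02 -0.   -1.13  1.07]
```

{"api": "send_rows", "payload": {
  "linear": [
    [0.06, 0, -0.5],
    [0.06, 0, -1],
    [0.06, 0, -1.4],
    [0.06, 0, -1.6],
    [0.06, 0, -1.6],
    [0.06, 0, -1.6]
  ],
  "turn": [
    [0, 0, 0],
    [0, 0, 0],
    [0, 0, 0],
    [0, 0, 0],
    [0, 0, 0],
    [0, 0, 0]
  ],
  "gripper": [0, 0, 0, 0, 0, 0]
}}

```text
time_s: 13.63
tcp_pos: [0.632, 0.0415, 0.1597]
tcp_rot: [0.0, 0.996, -0.09, 0.0]
force: [-0.3, -0.7, 0.3]
grip_width: 0.151
grip_force: 58.6
```

```bash
python3 - <<'E'
from st import st; st()
from h import *
for n in("side","top"): cv2.imwrite(f"pics/{n}4.png",env.read_camera(n)[:,:,::-1])
st()
E
```

```text
13.63 [0.632  0.0415 0.1597] psi -100.37 F [-0.3 -0.7  0.3] M [-0.02 -0.04 -0.01] w 12.8 g 58.6 j [ 0.32  0.45 -0.07  0.   -1.05  1.07]
13.73 [0.6325 0.0414 0.1603] psi -100.38 F [-0.1  0.3 -1.2] M [ 0.03  0.01 -0.03] w 13.0 g 58.6 j [ 0.32  0.45 -0.07  0.   -1.05  1.07]
```

{"api": "send_rows", "payload": {
  "linear": [
    [-0.04, 0, -0.05],
    [-0.04, 0, -0.12],
    [-0.04, 0, -0.19],
    [-0.04, 0, -0.26],
    [-0.04, 0, -0.33],
    [-0.04, 0, -0.4]
  ],
  "turn": [
    [0, 0, 0],
    [0, 0, 0],
    [0, 0, 0],
    [0, 0, 0],
    [0, 0, 0],
    [0, 0, 0]
  ],
  "gripper": [0, 0, 0, 0, 0, 0]
}}

```text
time_s: 14.23
tcp_pos: [0.6311, 0.041, 0.1492]
tcp_rot: [0.0, 0.996, -0.091, -0.0]
force: [-0.3, 0.3, -0.5]
grip_width: 0.151
grip_force: 58.6
```

```bash
python3 st.py
```

```text
14.23 [0.6311 0.041  0.1492] psi -100.42 F [-0.3  0.3 -0.5] M [-0.01  0.02 -0.02] w 12.8 g 58.6 j [ 0.32  0.46 -0.09  0.   -1.02  1.07]
```

No contact, so the lugs are in the slots. I'll keep lowering.

{"api": "send_rows", "payload": {
  "linear": [
    [0, 0, -0.07],
    [0, 0, -0.14],
    [0, 0, -0.21],
    [0, 0, -0.28],
    [0, 0, -0.35],
    [0, 0, -0.4],
    [0, 0, -0.4]
  ],
  "turn": [
    [0, 0, 0],
    [0, 0, 0],
    [0, 0, 0],
    [0, 0, 0],
    [0, 0, 0],
    [0, 0, 0],
    [0, 0, 0]
  ],
  "gripper": [0, 0, 0, 0, 0, 0, 0]
}}

```text
time_s: 14.82
tcp_pos: [0.6312, 0.0412, 0.1392]
tcp_rot: [-0.0, 0.996, -0.091, 0.0]
force: [0.4, 0.7, -1.1]
grip_width: 0.15
grip_force: 58.6
```

```bash
python3 st.py
```

```text
14.82 [0.6312 0.0412 0.1392] psi -100.41 F [ 0.4  0.7 -1.1] M [ 0.2  -0.15 -0.02] w 12.8 g 58.6 j [ 0.32  0.47 -0.1  -0.   -1.    1.07]
```

{"api": "send_rows", "payload": {
  "linear": [
    [0, 0, -0.03],
    [0, 0, -0.06],
    [0, 0, -0.09],
    [0, 0, -0.1],
    [0, 0, -0.1]
  ],
  "turn": [
    [0, 0, 0],
    [0, 0, 0],
    [0, 0, 0],
    [0, 0, 0],
    [0, 0, 0]
  ],
  "gripper": [0, 0, 0, 0, 0]
}}

```text
time_s: 15.23
tcp_pos: [0.6313, 0.0412, 0.1378]
tcp_rot: [-0.0, 0.996, -0.091, 0.0]
force: [-1.0, 0.8, 4.7]
grip_width: 0.154
grip_force: 59.2
```

```bash
python3 st.py
```

```text
15.23 [0.6313 0.0412 0.1378] psi -100.4 F [-1.   0.8  4.7] M [0.25 0.45 0.04] w 13.1 g 59.2 j [ 0.32  0.47 -0.1   0.   -1.    1.07]
```

Seated: TCP z is .1378 as predicted, with light contact. Now the turn, 45° clockwise.

{"api": "send_rows", "payload": {
  "linear": [
    [0, 0, 0],
    [0, 0, 0],
    [0, 0, 0],
    [0, 0, 0],
    [0, 0, 0],
    [0, 0, 0],
    [0, 0, 0],
    [0, 0, 0],
    [0, 0, 0],
    [0, 0, 0]
  ],
  "turn": [
    [0, 0, -0.05],
    [0, 0, -0.12],
    [0, 0, -0.19],
    [0, 0, -0.26],
    [0, 0, -0.33],
    [0, 0, -0.4],
    [0, 0, -0.47],
    [0, 0, -0.54],
    [0, 0, -0.59],
    [0, 0, -0.6]
  ],
  "gripper": [0, 0, 0, 0, 0, 0, 0, 0, 0, 0]
}}

```text
time_s: 16.07
tcp_pos: [0.6316, 0.0407, 0.1378]
tcp_rot: [0.0, 0.924, -0.381, 0.001]
force: [-0.1, -0.7, 3.8]
grip_width: 0.152
grip_force: 59.4
```

```bash
python3 st.py; sed -i 's/n="3"/n="5"/; s/\(top\|side\)3.png/\15.png/g; s/o3.png/o5.png/' cansolve.py; python3 cansolve.py
```

```text
16.07 [0.6316 0.0407 0.1378] psi -134.83 F [-0.1 -0.7  3.8] M [-0.31  0.15  0.1 ] w 12.9 g 59.4 j [ 0.32  0.47 -0.1   0.   -1.    0.47]
['top'] [ 0.6313  0.044  -0.1427] -38.75379095915842
['top', 'side'] [ 0.6312  0.0437 -0.1355] -54.580927458421286
```

{"api": "send_rows", "payload": {
  "linear": [
    [0, 0, 0],
    [0, 0, 0],
    [0, 0, 0],
    [0, 0, 0],
    [0, 0, 0],
    [0, 0, 0]
  ],
  "turn": [
    [0, 0, -0.05],
    [0, 0, -0.1],
    [0, 0, -0.15],
    [0, 0, -0.19],
    [0, 0, -0.19],
    [0, 0, -0.19]
  ],
  "gripper": [0, 0, 0, 0, 0, 0]
}}

```text
time_s: 16.67
tcp_pos: [0.6314, 0.0407, 0.1378]
tcp_rot: [-0.0, 0.884, -0.467, 0.001]
force: [-0.3, -0.4, 6.2]
grip_width: 0.154
grip_force: 59.5
```

```bash
python3 - <<'E'
from st import st; st()
from edge import *
for n in("side","top"): cv2.imwrite(f"pics/{n}6.png",env.read_camera(n)[:,:,::-1])
st()
a=crop(cv2.imread("pics/side6.png"),232,185,72,100,6);b=crop(cv2.imread("pics/top6.png"),262,115,60,100,6)
# predicted body shoulder edges for yaw 0 / -6deg rel crate (side, crop coords)
for dy in(0,-6):
    Q=proj("side",np.array([(.031,.031,.108),(-.031,.031,.108),(-.031,-.031,.108)])@R(-.184+np.radians(dy)).T+[.6297,.0427,0])
    p=np.round((Q-[232,185]+.5)*6-.5).astype(int);print(dy,p.tolist())
    cv2.polylines(a,[p],False,(0,255,0) if dy==0 else (0,0,255),1)
cv2.imwrite("pics/m6.png",np.hstack([a,b]))
E
```

```text
16.67 [0.6314 0.0407 0.1378] psi -145.62 F [-0.3 -0.4  6.2] M [-0.37  0.27 -0.01] w 13.1 g 59.5 j [ 0.32  0.47 -0.1   0.   -1.    0.28]
16.77 [0.6314 0.0407 0.1378] psi -145.62 F [-1.  -0.8  4.8] M [-0.34  0.18  0.  ] w 12.8 g 59.5 j [ 0.32  0.47 -0.1   0.   -1.    0.28]
0 [[71, 403], [254, 446], [336, 323]]
-6 [[68, 394], [240, 450], [341, 332]]
```

View pics/m6.png

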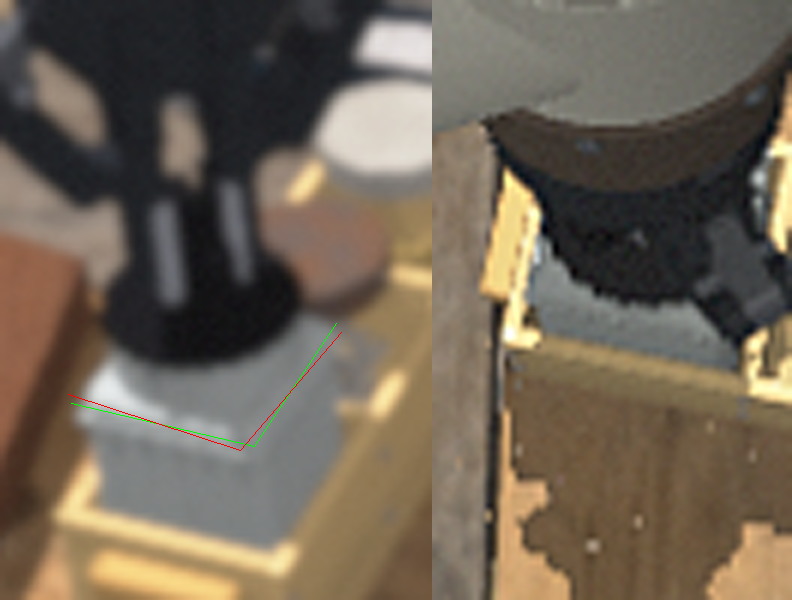

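The last picture shows the lid on the collar and the bar gripped on the diagonal. The canister's front edge looks slightly steeper than the crate's, so it may have turned a few degrees clockwise in its play. I'll measure that numerically.

```bash
python3 - <<'E'
from edge import *
for n in("3","6"):
    g=cv2.GaussianBlur(cv2.cvtColor(cv2.imread(f"pics/top{n}.png"),cv2.COLOR_BGR2GRAY),(0,0),.6)
    print(n);print("cols",list(range(280,312,3)))
    for r in range(156,186): print(r,g[r,280:312:3])
# body edges fit in both views, yaw search at fixed height, side edges only
E
python3 - <<'E'
from edge import *
b=.008
C={"side":[(seg((.029,.031,b+.1),(-.031,.031,b+.1)),1.5),(seg((-.031,.031,b+.1),(-.031,.0,b+.1)),1),(seg((-.031,.031,b+.06),(-.031,.031,b+.095)),1.5),(seg((.031,.031,b+.06),(.031,.031,b+.095)),1.5)]}
for n in("3","5","6"):
    c=pairedge(C,{"side":f"pics/side{n}.png"});out=[]
    for d in range(-8,5,2):
        a=-.1866+np.radians(d)
        s=min((minimize(lambda p:c([p[0]*.01,p[1]*.01,a]),[62.97+i,4.27+j],method="Nelder-Mead",options=dict(initial_simplex=[[62.97+i,4.27+j],[63.17+i,4.27+j],[62.97+i,4.47+j]],maxiter=40)) for i in(-.2,.2) for j in(-.2,.2)),key=lambda s:s.fun);out.append((d,round(s.fun,1),np.round(s.x*10,1).tolist()))
    print(n,out)
E
```

```text
3
cols [280, 283, 286, 289, 292, 295, 298, 301, 304, 307, 310]
156 [220 244 245 245 122 119 113 114 193 247 247]
157 [222 233 246 248 167 120 115 142 241 246 249]
158 [226 199 248 246 200 119 151 217 248 246 242]
159 [230 159 249 248 157 119 203 248 246 246 206]
160 [240 148 240 248  78 119 216 247 245 248 142]
161 [244 150 194 244  60 115 206 245 247 239 120]
162 [230 151 151 240 144 123 187 246 251 186 131]
163 [194 153 145 209 229 188 210 250 235 129 144]
164 [156 152 151 147 223 233 237 234 162 139 145]
165 [136 144 147 141 145 201 206 155 126 156 143]
166 [130 138 138 144 135 136 134 128 144 160 155]
167 [127 131 135 134 146 135 135 146 158 162 186]
168 [124 129 130 129 144 137 144 150 157 160 197]
169 [126 127 129 130 131 136 137 143 148 156 182]
170 [148 126 128 129 129 131 130 137 136 147 184]
171 [165 140 134 124 129 128 131 131 131 132 178]
172 [163 161 151 139 128 129 129 129 131 125 142]
173 [153 161 164 161 143 138 126 129 128 129 113]
174 [134 148 154 168 162 155 141 131 124 127 109]
175 [128 132 135 157 159 165 162 148 136 125 110]
176 [124 127 128 134 145 153 164 163 
[... 2143 characters left out ...]
-40.9), [625.1, 43.8]), (0, np.float64(-41.1), [626.3, 43.4]), (2, np.float64(-40.9), [627.5, 43.9]), (4, np.float64(-40.9), [629.0, 45.1])]
5 [(-8, np.float64(-38.7), [627.1, 46.6]), (-6, np.float64(-38.0), [626.6, 47.5]), (-4, np.float64(-37.9), [626.9, 49.2]), (-2, np.float64(-37.5), [624.7, 44.8]), (0, np.float64(-37.8), [625.5, 49.1]), (2, np.float64(-38.2), [626.9, 49.2]), (4, np.float64(-38.2), [627.8, 48.8])]
6 [(-8, np.float64(-39.0), [626.6, 48.3]), (-6, np.float64(-38.4), [626.1, 49.7]), (-4, np.float64(-38.1), [626.8, 49.5]), (-2, np.float64(-37.8), [624.0, 48.8]), (0, np.float64(-38.2), [625.4, 49.6]), (2, np.float64(-38.4), [626.6, 49.5]), (4, np.float64(-38.1), [627.7, 49.3])]
```

The shoulder line in the images before and after the turn sits at the same rows, so the canister didn't move. The bar is therefore 45° clockwise of the slots. I'll hand in while still gripping.

```bash
python3 -c "
from st import st,env
st();print(env.finish_job())"
```

```text
16.77 [0.6314 0.0407 0.1378] psi -145.62 F [-1.  -0.8  4.8] M [-0.34  0.18  0.  ] w 12.8 g 59.5 j [ 0.32  0.47 -0.1   0.   -1.    0.28]
the job is handed in; nothing more can be done
None
```

The canister stands in the free cell with the black lid seated on its collar and turned about 45° clockwise, still gripped; I handed the job in at 16.8 s and got no verdict back.

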